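Sweep tested specimen discs through the gate into the slot

TASK

Clear the three tested specimen discs off the white deck of the tray: with the fingertips, sweep each disc across the deck and through the gap in the blue wall so that it drops into the slot with the yellow floor, in any order but one at a time, the next going through only when the one before lies in the slot. Slide the discs, never pick them up, and leave the cone, the weight and everything else standing where they are.

Things in the scene. Friction and masses are not known exactly. Their poses are not given: they have to be found in the camera images.
- tray: fixed tray 240 x 260 mm (x, y); origin: centre of its underside, z up. White deck, top at z = 70 mm, x = -114 to 50, y = -124 to 124 mm; rims 8 mm high at the rear (-x) and sides. A blue wall 14 mm high stands across it at x = 50 to 56 mm, with one gate, 34 mm clear, at y = 0. In the gate the deck ends at x = 50 mm: a disc whose centre passes that edge drops into the slot
- gate (a point): middle of the gate, at deck height: 53 mm along +x from the tray's origin, 70 mm above the bench; +x is the way through the gate, into the slot
- slot (a point): middle of the yellow floor of the slot, 78 mm along +x from the tray's origin and 4 mm above the bench. The slot is an open-topped pocket behind the gate, x = 50 to 106 mm and y = -30 to 30 mm in the tray's frame; its end wall stands 14 mm above the deck
- disc_red_center (a point): red specimen disc, plastic, 25 mm diameter, 8 mm thick, about 12 g, lying flat and loose on the deck (slides when pushed, stops where it is left); this point is its centre, 4 mm above the deck at the start
- disc_blue_center (a point): blue specimen disc, plastic, 25 mm diameter, 8 mm thick, about 12 g, lying flat and loose on the deck (slides when pushed, stops where it is left); this point is its centre, 4 mm above the deck at the start
- disc_black_center (a point): black specimen disc, plastic, 25 mm diameter, 8 mm thick, about 12 g, lying flat and loose on the deck (slides when pushed, stops where it is left); this point is its centre, 4 mm above the deck at the start
- cone_geometry: bystander on the tray deck near the gate wall: steel measuring cone standing on its 25 mm disc, 42 mm tall, loose; origin at the centre of its underside
- weight: bystander on the tray deck near the gate wall, on the other side from the cone: brass weight with a small head, 22 mm diameter, 40 mm tall, loose; origin at the centre of its underside
- jar: bystander on the bench, right: amber jar, 56 mm diameter, 75 mm tall; origin at its underside
- beaker: bystander on the bench, right: clear beaker, 70 mm diameter, 80 mm tall; origin at its underside
- spatula: bystander on the bench, left: spatula 190 mm long lying flat; origin at its underside
- tip_box: bystander on the bench, left: open blue box with dividers, 110 x 80 x 50 mm; origin at the centre of its underside
- solvent: bystander on the bench, right: white bottle, 60 mm diameter, 130 mm tall; origin at its underside

How it is judged:
By the outcome, as a careful person would: the job done as asked, in the order asked, and still so for the second after the job is handed in, with the robot touching nothing.
It also fails if it takes over 69 s, if anything falls off the work surface, if the arm or the gripper's body presses on something with over 40 N, if the wrist force passes 120 N, or if a joint passes its speed limit or range.

ROBOT

A 6-joint arm with a two-finger parallel gripper is mounted at the origin on the work surface. World frame = base frame: x ahead of the robot, y to its left, z up, the work surface at z = 0. Lengths are in m, angles in rad, forces in N, time in s.
With the tool pointing down it reaches from about 0.35 to 0.775 m from the base axis. Payload 7.3 kg.
Tool frame: the origin (TCP) lies between the finger pads; the fingertips stand 25 mm ahead of it and the grasp point (between the pads) lies 6 mm ahead of it; y points along the fingers, z is the direction in which the jaws open and shut, and the axes are right-handed (so a half turn about y gives the same grasp; the last joint's range is limited). The gripper opens to 92 mm and grips with 3 to 60 N. Pads are 19 mm wide; open, the fingers measure 130 mm over their backs; the gripper's body (75 mm by 190 mm) begins 47 mm behind the grasp point.
Start: joints at [1.054, 0.342, 1.524, -0, 1.275, -0.146], TCP at [0.19, 0.489, 0.252] pointing down, gripper open.
Joint ranges: [-2.53, 2.53], [-0.77, 2.02], [0.04, 2.7], [-1, 4.14], [0.28, 2.66], [-3.11, 3.11]. Speed limits (rad/s): [2.57, 2.57, 3.14, 3.14, 3.14, 3.14].

INTERFACE

Orientations are given as [roll, pitch, yaw] about the fixed x, y, z axes, in that order (R = Rz(yaw) Ry(pitch) Rx(roll)).
In Python, from cell import sensors, read_camera, hand_in gives the robot as it stands. The module is installed in compiled form; this text tells all that it offers.
- The arm moves only by the tool send_rows, never from a script. Its argument "motion" is a list that holds one entry, the list of rows, each a list of 4 numbers: the shift along the tool's x, y, z in m, then the turn about the tool's y in degrees. In form: [[[tx, ty, tz, twist], ...]]. A call has 1 to 8 rows; each row is the pose to reach, as a shift and turn from the pose measured when the call began, along the tool's axes at that moment; what a row does not reach only later rows make up. A row lasts 1/10 s, in which the tool goes at most 50 mm and 8.59 degrees, less where a joint would pass 70% of its speed; a pose out of reach is approached as far as the arm can. A call with a gripper value outside its range is refused whole. "gripper" is the opening, from 0 (shut) to 1 (fully open), set as the call begins (left out, the last holds). The fingers move at their own pace and stop on an object; "grip_force" is the grip in N (left out, the last holds). Time passes only in rows, so rows that repeat a pose let the fingers close. It gives the time, the measured TCP pose, the force and the opening at its end, in the units of the state.
- sensors.observe(): the state, without advancing time (a new reading comes with each control period).
- read_camera(name): name is "scene" or "top"; returns a dict with "frame" (420x560x3 uint8, red, green, blue), "fx", "fy", "cx", "cy" (pixels), "distortion" ([k1, k2, p1, p2, k3] as OpenCV has them; the pictures are not rectified), "extrinsics" (4x4, takes a point from world to camera coordinates). Camera axes: x right, y up, looking along -z (the intrinsics and any distortion apply to the point x, -y, -z); pixel columns grow to the right and rows downward; lengths in m; the calibration is good to about 2 mm. A picture is of the moment at which its call begins. There is no depth.
- hand_in(): hands the job in, once; it reports no verdict.
The state is a dict: "time": time; "qpos": joint angles; "qvel": joint speeds; "joint_efforts": joint torques, N m; "tool_pos": TCP position; "tool_rot": TCP orientation; "contact_force": force on the tool from outside, world axes, zero at the start; "torque": the same for the moment, N m; "opening": finger opening in m.
Only numpy, scipy, OpenCV 4.12 (cv2) and the standard library are available. Lean on these libraries where they do the work, as an engineer would, in place of code of your own. Each camera call takes 0.05 s, during which the arm holds its last target.

## Working session

There is one attempt and no reset: what is moved stays moved. The work goes in short steps, Python scripts to look and compute and a tool call to move; the robot and the scene stay as the last step left them, time stands still between calls to the robot, and variables do not carry over. Pictures are saved under pics/ and viewed, and the job is handed in when it is done.

Besides the shell and the picture viewer there is one more tool, called as a command line: name --argument value ..., lists and objects as JSON in quotes. send_rows: Moves the arm, as the interface text tells. Its arguments: {"type":"object","properties":{"motion":{"type":"array"},"gripper":{"type":"number"},"grip_force":{"type":"number"}},"required":["motion"]}

```bash
mkdir -p pics
python3 - <<'E'
from cell import sensors, read_camera
import cv2, numpy as np, pickle
s=sensors.observe(); print({k:np.round(v,3).tolist() for k,v in s.items()})
for n in("scene","top"):
    c=read_camera(n); pickle.dump(c,open(f"pics/{n}0.pkl","wb"))
    cv2.imwrite(f"pics/{n}0.png",c["frame"][:,:,::-1]); print(n,c["fx"],c["fy"],c["cx"],c["cy"],c["distortion"],np.round(c["extrinsics"],4).tolist())
E
```

```text
{'time': 0.0, 'qpos': [1.054, 0.343, 1.525, -0.0, 1.275, -0.146], 'qvel': [0.001, -0.0, 0.002, -0.001, 0.0, -0.001], 'joint_efforts': [-0.0, -43.124, -24.423, 0.072, 0.056, -0.0], 'tool_pos': [0.19, 0.489, 0.251], 'tool_rot': [-1.572, 0.0, -0.371], 'contact_force': [0.423, 0.16, 0.182], 'torque': [-0.02, 0.004, -0.056], 'opening': 0.091}
scene 470.94421286298876 470.94421286298876 276.52520619201005 206.35925004439812 [0.00171492 0.         0.         0.         0.        ] [[-0.6309, 0.7758, -0.0096, 0.2953], [-0.5497, -0.4383, 0.7112, 0.2215], [0.5475, 0.454, 0.7029, -1.4118], [0.0, 0.0, 0.0, 1.0]]
top 428.75070893003357 428.75070893003357 279.64192319737464 209.7894633973198 [-0.12906356  0.          0.          0.          0.        ] [[0.0118, -0.9999, 0.0053, -0.0054], [0.9934, 0.0123, 0.1137, -0.5097], [-0.1138, 0.0039, 0.9935, -1.2071], [0.0, 0.0, 0.0, 1.0]]
```

View pics/scene0.png

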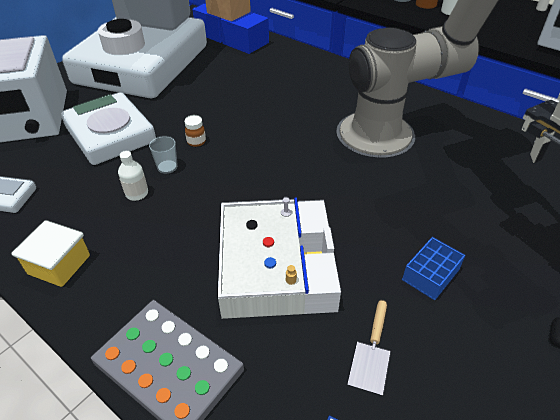

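View pics/top0.png

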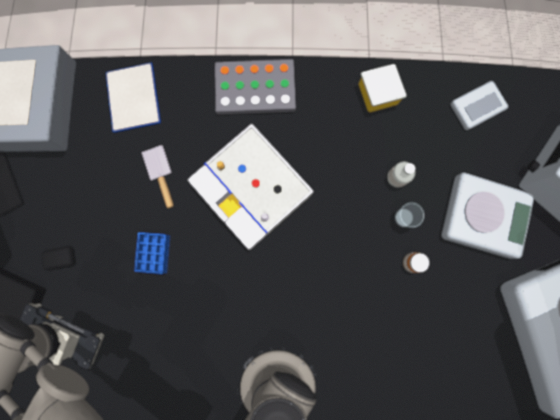

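The scene picture shows the tray around pixel (278,258), with discs black (252,225), red (268,242) and blue (270,263), the cone at (287,208), the weight at (291,274) and the gate at about (303,243). In the top view the gate is near (229,205). I'll zoom in.

Run:
```python
import cv2,pickle
a=pickle.load(open("pics/top0.pkl","rb"))["frame"][115:260,180:320,::-1]
b=pickle.load(open("pics/scene0.pkl","rb"))["frame"][190:325,205:355,::-1]
cv2.imwrite("pics/tz.png",cv2.resize(a,None,fx=4,fy=4,interpolation=cv2.INTER_CUBIC))
cv2.imwrite("pics/sz.png",cv2.resize(b,None,fx=4,fy=4,interpolation=cv2.INTER_CUBIC))
```

```text
(no output)
```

View pics/tz.png

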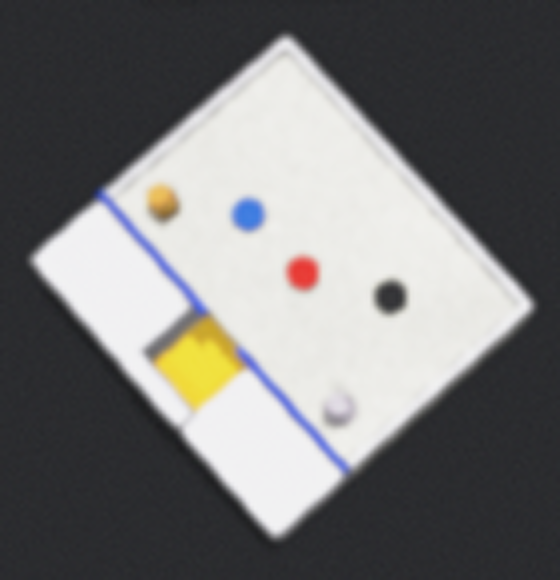

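View pics/sz.png

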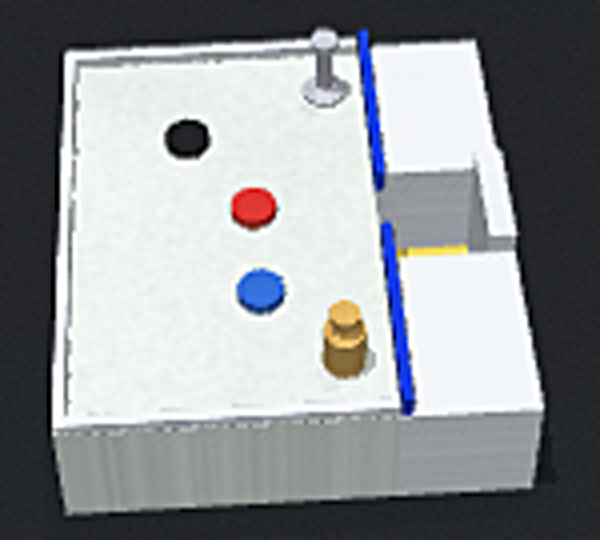

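```bash
cat > h.py <<'E'
import numpy as np,cv2
from scipy.optimize import least_squares
def proj(c,P):
    E=np.array(c["extrinsics"]);P=np.atleast_2d(P);q=P@E[:3,:3].T+E[:3,3]
    q=q*[1,-1,-1]
    K=np.array([[c["fx"],0,c["cx"]],[0,c["fy"],c["cy"]],[0,0,1]])
    return cv2.projectPoints(q.reshape(-1,1,3),np.zeros(3),np.zeros(3),K,np.array(c["distortion"]))[0].reshape(-1,2)
def back(c,uv,z):
    K=np.array([[c["fx"],0,c["cx"]],[0,c["fy"],c["cy"]],[0,0,1]])
    n=cv2.undistortPoints(np.array(uv,float).reshape(-1,1,2),K,np.array(c["distortion"])).reshape(-1,2)
    d=np.c_[n[:,0],-n[:,1],-np.ones(len(n))]
    E=np.array(c["extrinsics"]);R=E[:3,:3];o=-R.T@E[:3,3];d=d@R
    return o+d*((z-o[2])/d[:,2])[:,None]
def T(p,L):
    c,s=np.cos(p[2]),np.sin(p[2]);L=np.atleast_2d(L).astype(float)
    return np.c_[p[0]+c*L[:,0]-s*L[:,1],p[1]+s*L[:,0]+c*L[:,1],L[:,2]]
def Ti(p,W):
    c,s=np.cos(p[2]),np.sin(p[2]);W=np.atleast_2d(W);d=W[:,:2]-p[:2]
    return np.c_[c*d[:,0]+s*d[:,1],-s*d[:,0]+c*d[:,1],W[:,2]]
def blobs(c):
    f=c["frame"].astype(int);r,g,b=f[...,0],f[...,1],f[...,2]
    return dict(red=(r>150)&(g<90)&(b<90),blue=(b>150)&(r<110)&(g>90)&(g<170),black=(r<70)&(g<70)&(b<70))
E
python3 - <<'E'
from h import *
import pickle
t=pickle.load(open("pics/top0.pkl","rb"));s=pickle.load(open("pics/scene0.pkl","rb"))
tz=lambda a:(np.array(a)+.5)/4-.5+[180,115]
sz=lambda a:(np.array(a)+.5)/4-.5+[205,190]
Lt=np.array([[-120,-130,78],[-120,130,78],[120,-130,70],[120,130,70]])/1e3
ut=tz([[287,37],[533,305],[32,260],[277,538]])
Ls=np.array([[-120,130,78],[-120,-130,78],[120,130,70],[120,-130,70],[-120,-130,0],[120,-130,0]])/1e3
us=sz([[65,52],[53,430],[475,40],[543,410],[68,515],[530,487]])
ft=lambda p:(proj(t,T(p,Lt))-ut).ravel(); fs=lambda p:(proj(s,T(p,Ls))-us).ravel()
x0=[0.55,0.08,2.3]
for n,f in(("top",ft),("scene",fs),("both",lambda p:np.r_[ft(p),fs(p)])):
    r=least_squares(f,x0);print(n,np.round(r.x,4),np.round(r.fun.reshape(-1,2),1).tolist())
p=r.x;np.save("tray.npy",p)
for n,c,z,(u0,v0,u1,v1) in(("top",t,.078,(200,140,305,240)),("scene",s,.075,(228,210,300,285))):
    for k,m in blobs(c).items():
        nn,l,st,ce=cv2.connectedComponentsWithStats(m.astype(np.uint8))
        for i in range(1,nn):
            if 25<st[i,4]<200 and u0<ce[i][0]<u1 and v0<ce[i][1]<v1:
                W=back(c,ce[i],z);print(n,k,st[i,4],np.round(ce[i],1),np.round(W[0],4),"tray",np.round(Ti(p,W)[0]*1e3,1))
# overlay
for n,c,o,(a,b) in(("t",t,(180,115),(145,140)),("s",s,(205,190),(135,150))):
    im=cv2.resize(c["frame"][o[1]:o[1]+a,o[0]:o[0]+b,::-1],None,fx=4,fy=4,interpolation=cv2.INTER_CUBIC)
    G=np.array([[50,-17,70],[50,17,70],[56,-17,84],[56,17,84],[50,124,70],[50,-124,70],[-114,-124,70],[-114,124,70],[106,-30,70],[106,30,70],[56,30,70],[56,-30,70],[-120,130,0]])/1e3
    for q in proj(c,T(p,G)): cv2.circle(im,tuple(int(round(v)) for v in ((q-o+.5)*4-.5)),3,(0,200,0),-1)
    cv2.imwrite(f"pics/{n}ov.png",im)
E
```

```text
top [0.5725 0.085  2.3146] [[-0.1, 0.0], [0.1, 0.1], [0.2, 0.2], [-0.2, -0.3]]
scene [0.5749 0.0853 2.3151] [[-0.3, -0.1], [-0.4, -0.6], [-0.1, 0.3], [0.5, -0.3], [-0.5, 0.2], [0.8, 0.3]]
both [0.5741 0.0851 2.3144] [[-0.1, -0.5], [0.1, -0.5], [0.2, -0.3], [-0.3, -0.9], [-0.1, -0.3], [-0.3, -1.0], [0.1, 0.1], [0.6, -0.5], [-0.3, -0.2], [0.9, 0.1]]
top red 29 [255.4 182.7] [0.5793 0.0695 0.078 ] tray [-15.1   6.8  78. ]
top blue 35 [241.6 168.2] [0.6201 0.1091 0.078 ] tray [-13.5 -50.1  78. ]
scene red 78 [267.9 240.9] [0.5803 0.0683 0.075 ] tray [-16.6   6.8  75. ]
scene blue 76 [269.5 261.8] [0.622  0.1074 0.075 ] tray [-16.  -50.3  75. ]
scene black 79 [251.4 224.1] [0.5653 0.0082 0.075 ] tray [-50.6  58.5  75. ]
```

View pics/tov.png

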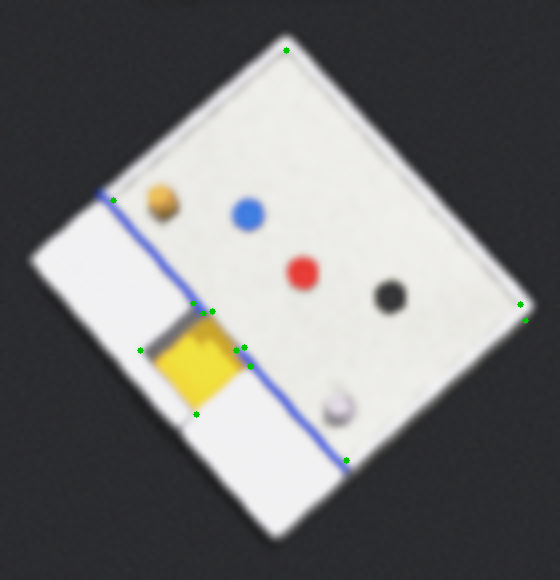

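View pics/sov.png

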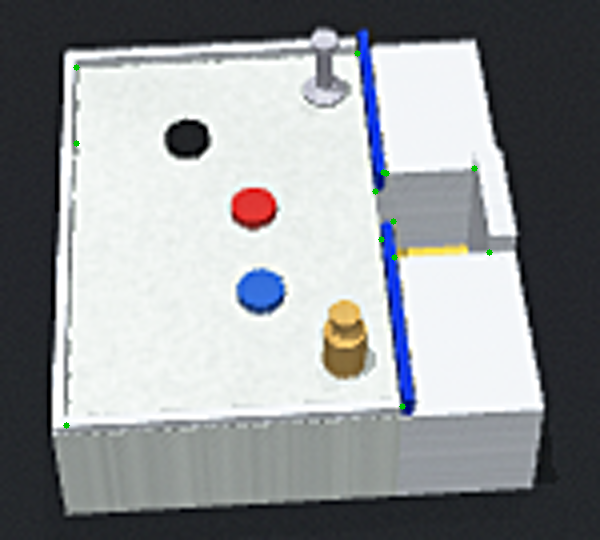

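```bash
cat >> h.py <<'E'
def Rz(a): return np.array([[np.cos(a),-np.sin(a),0],[np.sin(a),np.cos(a),0],[0,0,1]])
def plan(p,way,st=None):
    """way: list of (tx,ty,z,heading_deg) TCP in tray frame mm; prints rows [tx,ty,tz,twist] from the current pose"""
    from cell import sensors
    from scipy.spatial.transform import Rotation as Ro
    st=st or sensors.observe()
    R=Ro.from_euler("xyz",st["tool_rot"]).as_matrix();o=np.array(st["tool_pos"])
    yaw=np.arctan2(R[1,0],R[0,0])
    q=Ti(p,o)[0]*1e3;print("t",round(st["time"],2),"TCP tray",np.round(q,1),"head",round(np.degrees((yaw+np.pi-p[2]+np.pi)%(2*np.pi)-np.pi),1),"F",np.round(st["contact_force"],2),"open",round(st["opening"],4))
    for w in way:
        W=T(p,np.array(w[:3])/1e3)[0];d=R.T@(W-o)
        tw=-np.degrees((p[2]+np.radians(w[3])-np.pi-yaw+np.pi)%(2*np.pi)-np.pi)
        print(w,np.round(d,4).tolist(),round(tw,1))
E
python3 - <<'E'
from h import *
import pickle
p=np.load("tray.npy")
t=pickle.load(open("pics/top0.pkl","rb"));s=pickle.load(open("pics/scene0.pkl","rb"))
sz=lambda a:(np.array(a)+.5)/4-.5+[205,190]
print("cone base",Ti(p,back(s,sz([325,93]),.070))*1e3,"top",Ti(p,back(s,sz([323,38]),.112))*1e3)
print("weight base",Ti(p,back(s,sz([345,367]),.070))*1e3,"top",Ti(p,back(s,sz([345,311]),.110))*1e3)
tz=lambda a:(np.array(a)+.5)/4-.5+[180,115]
print("black top",Ti(p,back(t,tz([390.5,297]),.078))*1e3,"cone top",Ti(p,back(t,tz([338,402]),.11))*1e3,"w",Ti(p,back(t,tz([161,197]),.11))*1e3)
plan(p,[(-50,7,251,0),(-50,7,130,0),(-50,7,98,0)])
E
```

```text
cone base [[28.66560688 93.05873344 70.        ]] top [[ 27.49276602  94.7570711  112.        ]]
weight base [[ 24.25181261 -98.94329861  70.        ]] top [[ 24.10568059 -94.97096488 110.        ]]
black top [[-48.80587116  60.3903699   78.        ]] cone top [[ 28.69867689  93.93717533 110.        ]] w [[ 25.20364446 -92.19068105 110.        ]]
t 0.1 TCP tray [557.2   9.2 251.1] head 26.1 F [-0.26 -0.1  -0.44] open 0.0916
(-50, 7, 251, 0) [0.5461, 0.0004, -0.2656] 26.1
(-50, 7, 130, 0) [0.5461, 0.1214, -0.2654] 26.1
(-50, 7, 98, 0) [0.5461, 0.1534, -0.2654] 26.1
```

send_rows --motion '[[[0.04, 0, -0.02, 4], [0.08, 0, -0.04, 8], [0.12, 0, -0.06, 12], [0.16, 0, -0.08, 16], [0.2, 0, -0.1, 20], [0.24, 0, -0.12, 24], [0.28, 0, -0.14, 26], [0.32, 0, -0.155, 26.1]]]' --gripper 0.174 --grip_force 20

```text
time: 0.9
tool_pos: [0.4328, 0.2268, 0.2511]
tool_rot: [-1.573, -0.0, -0.828]
contact_force: [-0.5, 1.0, 0.2]
opening: 0.0323
```

```bash
python3 -c "
from h import *
p=np.load('tray.npy')
plan(p,[(-50,7,251,0),(-50,7,150,0),(-50,7,98,0)])"
```

```text
t 0.9 TCP tray [199.9   8.1 251.1] head -0.0 F [-0.51  1.03  0.16] open 0.0323
(-50, 7, 251, 0) [0.2499, 0.0002, 0.0012] -0.0
(-50, 7, 150, 0) [0.2499, 0.1012, 0.0014] -0.0
(-50, 7, 98, 0) [0.2498, 0.1532, 0.0015] -0.0
```

send_rows --motion '[[[0.04, 0, 0, 0], [0.08, 0, 0, 0], [0.12, 0, 0, 0], [0.16, 0, 0.001, 0], [0.2, 0.01, 0.001, 0], [0.23, 0.03, 0.001, 0], [0.25, 0.06, 0.001, 0], [0.25, 0.09, 0.001, 0]]]'

```text
time: 1.7
tool_pos: [0.6041, 0.0408, 0.1596]
tool_rot: [-1.572, -0.001, -0.831]
contact_force: [-0.6, 0.3, 0.4]
opening: 0.0156
```

```bash
cat > look.py <<'E'
import sys,cv2,numpy as np
from cell import read_camera
from h import *
p=np.load('tray.npy')
n=sys.argv[1]
ims=[]
for cn,o,(a,b),z in(("top",(180,115),(145,140),.078),("scene",(205,170),(155,150),.075)):
    c=read_camera(cn)
    for k,m in blobs(c).items():
        nn,l,st,ce=cv2.connectedComponentsWithStats(m.astype(np.uint8))
        for i in range(1,nn):
            q=Ti(p,back(c,ce[i],z))[0]*1e3
            if 15<st[i,4]<200 and -115<q[0]<125 and abs(q[1])<125: print(cn,k,st[i,4],np.round(q[:2],1))
    im=cv2.resize(c["frame"][o[1]:o[1]+a,o[0]:o[0]+b,::-1],None,fx=2.6,fy=2.6,interpolation=cv2.INTER_CUBIC)
    im=cv2.copyMakeBorder(im,0,410-im.shape[0],0,396-im.shape[1],0);ims.append(im)
cv2.imwrite(f"pics/{n}.png",np.hstack(ims))
plan(p,eval(sys.argv[2]) if len(sys.argv)>2 else [])
E
python3 look.py a1 "[(-50,7,98,0)]"
```

```text
top red 27 [-17.2   3.9]
top blue 39 [-13.3 -50.4]
top black 29 [ -22.1 -103.4]
top black 20 [-34.4 -47. ]
top black 37 [-60.2  40.6]
top black 16 [-91.7  62.5]
scene red 56 [-15.8   6.4]
scene blue 23 [-15.1 -43.5]
t 1.8 TCP tray [-48.8   9.6 156.3] head -0.1 F [-0.9   0.48 -0.65] open 0.0161
(-50, 7, 98, 0) [0.0016, 0.0583, 0.0031] -0.1
```

View pics/a1.png

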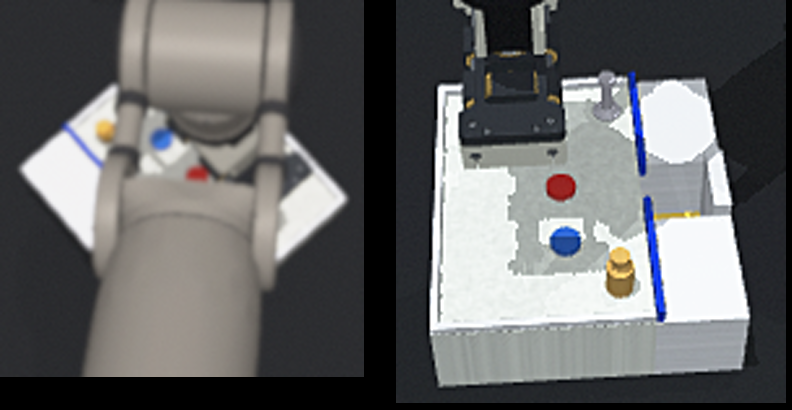

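The arm covers the deck in the top view. In the scene view red (560,187), blue (566,241) and the gate are clear, and the gripper is behind red. I'll lower it now.

send_rows --motion '[[[0.001, 0.02, 0.002, 0], [0.001, 0.04, 0.003, 0], [0.001, 0.053, 0.003, 0], [0.001, 0.058, 0.003, 0], [0.001, 0.058, 0.003, 0], [0.001, 0.058, 0.003, 0]]]'

```text
time: 2.4
tool_pos: [0.6029, 0.044, 0.0995]
tool_rot: [-1.578, 0.006, -0.829]
contact_force: [0.9, -0.0, -0.4]
opening: 0.0159
```

```bash
python3 look.py a2 "[(-36,6,98,0),(5,1,98,0),(36,0,98,0)]"
```

```text
top blue 40 [-12.8 -51.2]
top black 18 [-18.7 -88.5]
top black 21 [-25.9 -30.6]
top black 32 [-58.6   8.1]
scene blue 31 [-20.  -46.5]
t 2.5 TCP tray [-49.8   6.7  99.5] head -0.1 F [-1.11 -0.05  0.01] open 0.0157
(-36, 6, 98, 0) [-0.0138, 0.0015, 0.0007] -0.1
(5, 1, 98, 0) [-0.0548, 0.0017, 0.0056] -0.1
(36, 0, 98, 0) [-0.0858, 0.0019, 0.0065] -0.1
```

View pics/a2.png

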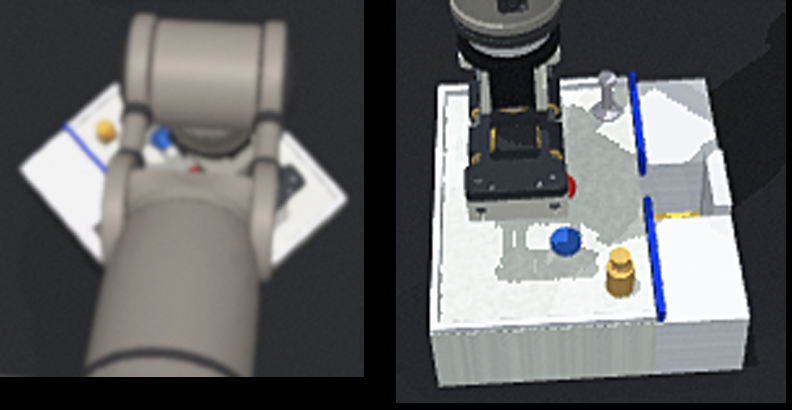

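send_rows --motion '[[[-0.007, 0.001, 0, 0], [-0.014, 0.001, 0.0007, 0], [-0.021, 0.0015, 0.002, 0], [-0.028, 0.0015, 0.0035, 0], [-0.035, 0.0015, 0.005, 0], [-0.042, 0.0015, 0.006, 0], [-0.049, 0.0015, 0.0065, 0], [-0.055, 0.0015, 0.0065, 0]]]'

```text
time: 3.3
tool_pos: [0.5701, 0.0895, 0.0982]
tool_rot: [-1.578, 0.006, -0.829]
contact_force: [-0.5, -0.2, 0.1]
opening: 0.016
```

```bash
python3 look.py a3 "[(20,0,98,0),(37,0,98,0)]"
```

```text
top blue 22 [ 53.6 -44.3]
top black 92 [-75.3 -14.7]
top black 23 [ 59.1 -91.9]
top black 21 [-0.6  5.1]
top black 24 [-47.7  60.4]
scene blue 64 [-17.6 -50.3]
scene black 30 [ 48.3 107.6]
scene black 79 [-50.6  58.5]
t 3.4 TCP tray [ 6.1  0.2 98.2] head -0.1 F [-0.25 -0.18  0.23] open 0.0162
(20, 0, 98, 0) [-0.0139, 0.0003, 0.0001] -0.1
(37, 0, 98, 0) [-0.0309, 0.0004, 0.0001] -0.1
```

View pics/a3.png

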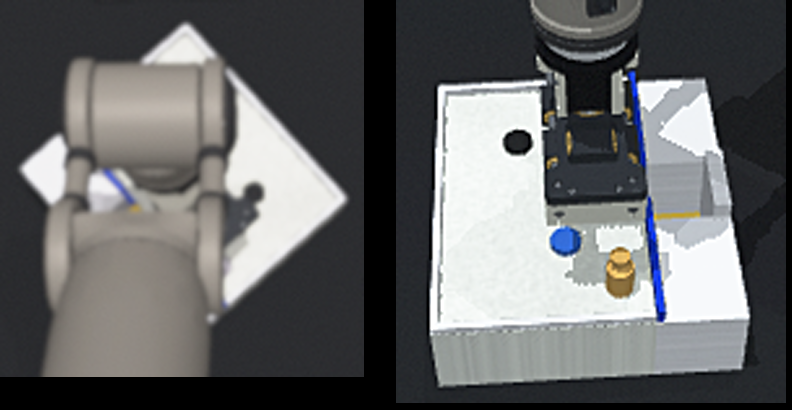

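send_rows --motion '[[[0.003, 0, 0, 0], [0.006, -0.02, 0, 0], [0.02, -0.05, 0, 0], [0.05, -0.06, 0, 0], [0.06, -0.06, 0, 0], [0.06, -0.06, 0, 0]]]'

```text
time: 4.0
tool_pos: [0.6114, 0.0441, 0.1572]
tool_rot: [-1.579, 0.006, -0.83]
contact_force: [0.0, 0.4, -1.5]
opening: 0.0158
```

```bash
python3 look.py a4 "[(-5,0,98,0),(20,0,98,0),(37,0,98,0)]"
```

```text
top blue 42 [-13.  -51.2]
top black 74 [-60.7 -27.2]
top black 26 [-71.5  28.9]
scene red 69 [26.2  1.2]
scene blue 66 [-16.3 -48. ]
t 4.1 TCP tray [-53.3   0.4 156.4] head -0.1 F [-0.09 -0.08 -0.56] open 0.0158
(-5, 0, 98, 0) [-0.0478, 0.0588, 0.0009] -0.1
(20, 0, 98, 0) [-0.0728, 0.059, 0.0009] -0.1
(37, 0, 98, 0) [-0.0898, 0.0592, 0.0008] -0.1
```

View pics/a4.png

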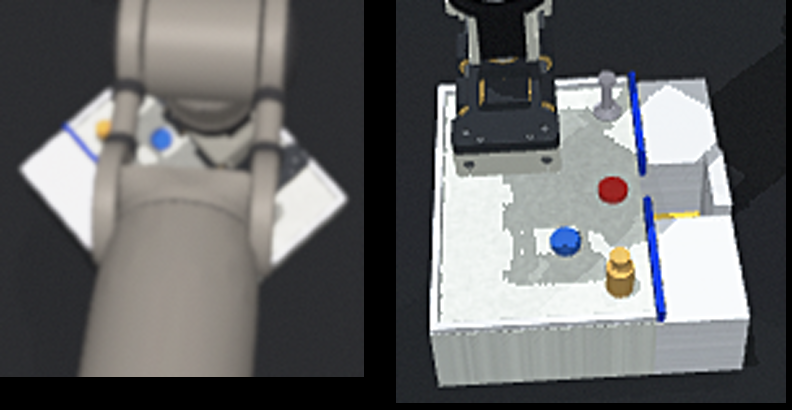

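Red now sits at (613,190) px, tray (26, 1), within 1 mm of the prediction, so the cradle works. I'll go back down behind it and push through.

send_rows --motion '[[[-0.03, 0, 0.001, 0], [-0.047, 0.02, 0.001, 0], [-0.047, 0.045, 0.001, 0], [-0.048, 0.058, 0.001, 0], [-0.052, 0.059, 0.001, 0], [-0.058, 0.059, 0.001, 0], [-0.064, 0.059, 0.001, 0], [-0.07, 0.059, 0.001, 0]]]'

```text
time: 4.9
tool_pos: [0.5623, 0.0983, 0.0984]
tool_rot: [-1.58, 0.008, -0.829]
contact_force: [-0.6, 1.5, 0.4]
opening: 0.016
```

```bash
python3 -c "
from h import *
plan(np.load('tray.npy'),[(30,-0.5,98,0),(38,-.5,98,0)])"
```

```text
t 4.9 TCP tray [17.7 -0.3 98.4] head -0.1 F [-0.58  1.53  0.36] open 0.016
(30, -0.5, 98, 0) [-0.0123, 0.0005, 0.0002] -0.1
(38, -0.5, 98, 0) [-0.0203, 0.0006, 0.0002] -0.1
```

send_rows --motion '[[[-0.005, 0.0004, 0, 0], [-0.01, 0.0004, 0, 0], [-0.014, 0.0004, 0, 0], [-0.017, 0.0004, 0, 0], [-0.019, 0.0004, 0, 0], [-0.0195, 0.0004, 0, 0], [-0.0195, 0.0004, 0, 0]]]'

```text
time: 5.6
tool_pos: [0.5491, 0.1127, 0.0981]
tool_rot: [-1.58, 0.008, -0.829]
contact_force: [-0.1, -0.8, -0.1]
opening: 0.0159
```

```bash
python3 look.py a5 "[(-50,0,98,0)]"
```

```text
top black 98 [-36.2 -18.4]
top black 22 [102.3 -91.7]
top black 22 [-48.4  60.2]
top black 20 [37.   3.9]
scene blue 74 [-15.9 -50.7]
scene black 79 [-50.6  58.5]
t 5.7 TCP tray [37.  -0.3 98.1] head -0.1 F [-0.55 -0.1  -0.34] open 0.0161
(-50, 0, 98, 0) [0.087, -0.0006, -0.0001] -0.1
```

View pics/a5.png

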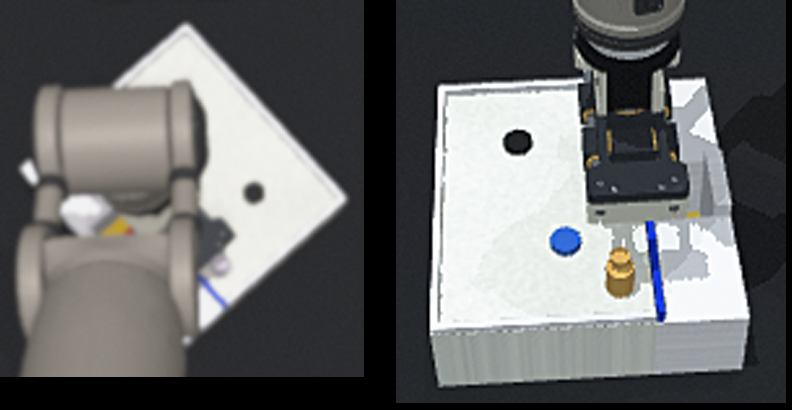

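send_rows --motion '[[[0.01, -0.005, 0, 0], [0.015, -0.03, 0, 0], [0.03, -0.06, -0.01, 5], [0.055, -0.062, -0.03, 12], [0.08, -0.062, -0.05, 18], [0.1, -0.062, -0.065, 24], [0.11, -0.062, -0.072, 30], [0.11, -0.062, -0.072, 30]]]'

```text
time: 6.5
tool_pos: [0.5719, -0.0195, 0.1603]
tool_rot: [-1.582, 0.002, -1.356]
contact_force: [0.6, 0.3, 0.3]
opening: 0.0159
```

```bash
python3 look.py a6 "[(-73.5,72.5,98,-30),(-66.5,68.5,98,-30),(-9,9,98,-30)]"
```

```text
top red 28 [76.8 11. ]
top blue 33 [-13.2 -49.7]
top black 24 [-86.6 -68.5]
top black 33 [-62.8 -21.2]
top black 26 [-87.4  73.2]
scene blue 82 [-15.7 -50.1]
scene black 83 [-51.1  58.4]
t 6.6 TCP tray [-73.7  71.4 160.1] head -30.0 F [-0.7   0.18 -0.26] open 0.0161
(-73.5, 72.5, 98, -30) [0.0006, 0.0621, -0.0003] 0.0
(-66.5, 68.5, 98, -30) [-0.0075, 0.0621, -0.0003] 0.0
(-9, 9, 98, -30) [-0.087, 0.062, 0.0225] 0.0
```

View pics/a6.png

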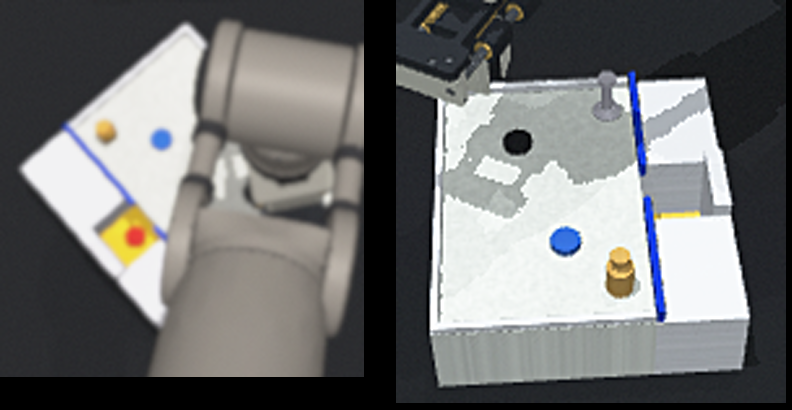

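Red lies on the yellow floor in the top view at (136,237), and the cone, weight and blue haven't moved. Black is next.

send_rows --motion '[[[0, 0.025, 0, 0], [0, 0.05, 0, 0], [0, 0.061, 0, 0], [0, 0.062, 0, 0], [-0.0055, 0.062, 0, 0], [-0.011, 0.062, 0.001, 0], [-0.017, 0.062, 0.0025, 0], [-0.023, 0.062, 0.0045, 0]]]'

```text
time: 7.4
tool_pos: [0.5704, 0.0067, 0.0989]
tool_rot: [-1.581, 0.002, -1.35]
contact_force: [0.1, -0.1, 0.9]
opening: 0.0161
```

```bash
python3 -c "
from h import *
plan(np.load('tray.npy'),[(-9,9,98,-30)])"
```

```text
t 7.4 TCP tray [-55.2  55.8  98.9] head -30.0 F [ 0.13 -0.13  0.89] open 0.0161
(-9, 9, 98, -30) [-0.0634, 0.0008, 0.0175] 0.0
```

send_rows --motion '[[[-0.008, 0, 0.0022, 0], [-0.016, 0.0005, 0.0044, 0], [-0.024, 0.0008, 0.0066, 0], [-0.032, 0.0008, 0.0088, 0], [-0.04, 0.0008, 0.011, 0], [-0.048, 0.0008, 0.0132, 0], [-0.056, 0.0008, 0.0154, 0], [-0.063, 0.0008, 0.0175, 0]]]'

```text
time: 8.2
tool_pos: [0.5737, 0.0728, 0.098]
tool_rot: [-1.581, 0.002, -1.35]
contact_force: [0.9, -0.6, 1.0]
opening: 0.0158
```

```bash
python3 look.py a7 "[(-9,9,98,-30),(-13,11.5,98,-30),(-17,7,98,-15),(-19,0,98,0),(-15,-.5,98,0)]"
```

```text
top black 21 [ 38.3 -84. ]
top black 22 [-4.6 10.5]
scene blue 20 [-12.5 -43.7]
t 8.3 TCP tray [-8.6  8.5 98. ] head -29.9 F [-0.12  1.42  0.21] open 0.0161
(-9, 9, 98, -30) [0.0006, -0.0, -0.0002] 0.1
(-13, 11.5, 98, -30) [0.0053, -0.0, -0.0004] 0.1
(-17, 7, 98, -15) [0.0065, -0.0001, 0.0055] -14.9
(-19, 0, 98, 0) [0.0048, -0.0002, 0.0125] -29.9
(-15, -0.5, 98, 0) [0.001, -0.0001, 0.011] -29.9
```

View pics/a7.png

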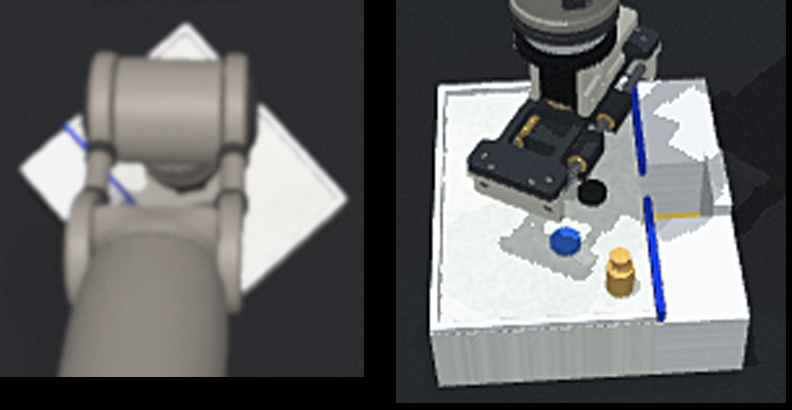

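send_rows --motion '[[[0.0055, 0, -0.0004, 0], [0.006, 0, 0.0025, -7.5], [0.0065, 0, 0.0055, -15], [0.006, 0, 0.009, -22.5], [0.005, 0, 0.0125, -30], [0.005, 0, 0.0125, -30], [0.003, 0, 0.0115, -30], [0.001, 0, 0.011, -30]]]'

```text
time: 9.1
tool_pos: [0.5843, 0.0742, 0.0978]
tool_rot: [-1.579, 0.008, -0.829]
contact_force: [0.6, 0.2, 0.1]
opening: 0.0158
```

```bash
python3 look.py a8 "[(-11,-0.5,98,0),(37,-0.5,98,0)]"
```

```text
top black 23 [ 29.3 -94.8]
top black 30 [-21.4   2.3]
scene blue 28 [-10.  -49.2]
scene black 54 [-47.2 109.3]
scene black 46 [ 23.8 103.1]
t 9.2 TCP tray [-14.7  -0.4  97.9] head 0.0 F [ 0.48 -1.25  0.61] open 0.0157
(-11, -0.5, 98, 0) [-0.0037, -0.0001, 0.0001] 0.0
(37, -0.5, 98, 0) [-0.0517, 0.0003, 0.0001] 0.0
```

View pics/a8.png

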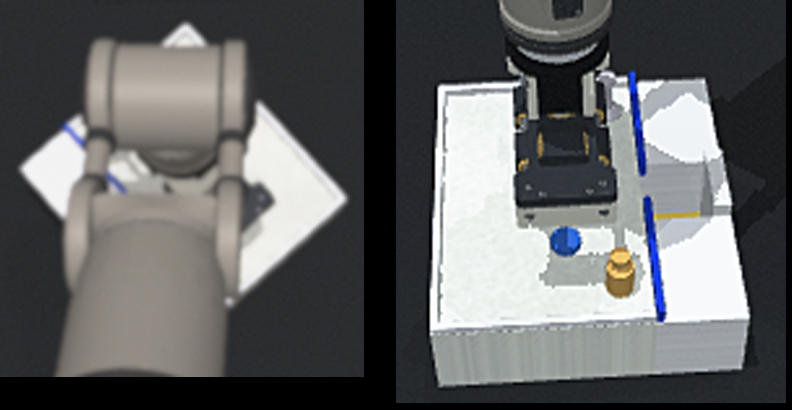

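send_rows --motion '[[[-0.005, 0, 0, 0], [-0.011, 0, 0, 0], [-0.017, 0, 0, 0], [-0.023, 0.0002, 0, 0], [-0.029, 0.0002, 0, 0], [-0.035, 0.0002, 0, 0], [-0.041, 0.0002, 0, 0], [-0.046, 0.0002, 0, 0]]]'

```text
time: 10.0
tool_pos: [0.5527, 0.1089, 0.0981]
tool_rot: [-1.579, 0.008, -0.827]
contact_force: [-0.1, -0.0, -0.0]
opening: 0.016
```

```bash
python3 -c "
from h import *
plan(np.load('tray.npy'),[(37,-0.5,98,0)])"
```

```text
t 10.0 TCP tray [32.  -0.4 98.1] head 0.0 F [-0.14 -0.01 -0.05] open 0.016
(37, -0.5, 98, 0) [-0.005, 0.0001, 0.0001] 0.0
```

send_rows --motion '[[[-0.003, 0, 0, 0], [-0.005, 0, 0, 0], [-0.005, 0, 0, 0], [-0.005, 0, 0, 0], [-0.005, 0, 0, 0]]]'

```text
time: 10.5
tool_pos: [0.5495, 0.1124, 0.0981]
tool_rot: [-1.579, 0.008, -0.827]
contact_force: [-0.3, 1.1, -0.4]
opening: 0.0159
```

send_rows --motion '[[[0.01, -0.005, 0, 0], [0.015, -0.03, 0, 0], [0.03, -0.06, -0.01, 0], [0.06, -0.07, -0.035, 0], [0.09, -0.07, -0.055, 0], [0.11, -0.07, -0.07, 0], [0.11, -0.07, -0.075, 0]]]'

```text
time: 11.2
tool_pos: [0.5705, -0.0229, 0.1684]
tool_rot: [-1.578, 0.006, -0.831]
contact_force: [0.3, -0.4, 0.5]
opening: 0.0159
```

```bash
python3 look.py a9 "[(-42,-66,160,30),(-39,-64,98,30)]"
```

```text
top red 19 [79.6 11.1]
top blue 33 [-13.6 -50. ]
top black 36 [-85.4 -62.1]
top black 35 [-65.  -16.9]
top black 42 [-66.1  27.1]
top black 20 [-93.1  76.4]
top black 20 [-16.7  20.3]
top black 20 [-61.   83.9]
top black 24 [64.2 10.4]
scene blue 82 [-15.7 -50.1]
t 11.3 TCP tray [-74.3  74.8 168. ] head -0.1 F [ 0.62  0.6  -0.82] open 0.0162
(-42, -66, 160, 30) [-0.0326, 0.0071, 0.1408] -30.1
(-39, -64, 98, 30) [-0.0351, 0.0691, 0.1393] -30.1
```

View pics/a9.png

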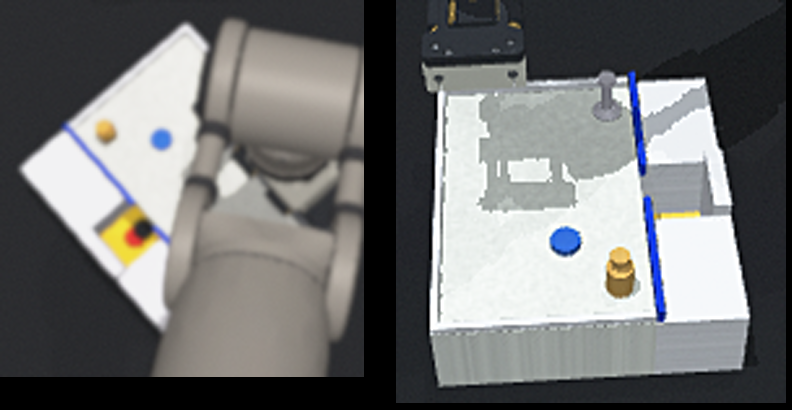

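Black is in the slot beside and partly on red, at (142,230) px in the top view. Last is blue, approached with the cradle turned 40°.

send_rows --motion '[[[-0.005, 0, 0.02, -6], [-0.01, 0, 0.045, -14], [-0.017, 0, 0.07, -22], [-0.025, 0, 0.1, -30], [-0.033, 0, 0.125, -37], [-0.0387, 0.005, 0.14, -40], [-0.0387, 0.008, 0.1425, -40], [-0.0387, 0.008, 0.1425, -40]]]'

```text
time: 12.1
tool_pos: [0.6475, 0.1055, 0.1583]
tool_rot: [-1.572, 0.013, -0.131]
contact_force: [0.1, -0.2, -0.2]
opening: 0.0161
```

```bash
python3 look.py b1 "[(-35.6,-67.5,98,40),(-29.4,-62.4,98,40),(7.4,-12.8,98,40)]"
```

```text
top black 21 [-79.4 -50. ]
top black 35 [-38.9 -69.1]
t 12.2 TCP tray [-35.7 -67.1 159.1] head 39.8 F [ 0.04  0.43 -0.34] open 0.0156
(-35.6, -67.5, 98, 40) [0.0009, 0.0611, 0.0005] -0.2
(-29.4, -62.4, 98, 40) [-0.0072, 0.0612, 0.0005] -0.2
(7.4, -12.8, 98, 40) [-0.0672, 0.0619, -0.014] -0.2
```

View pics/b1.png

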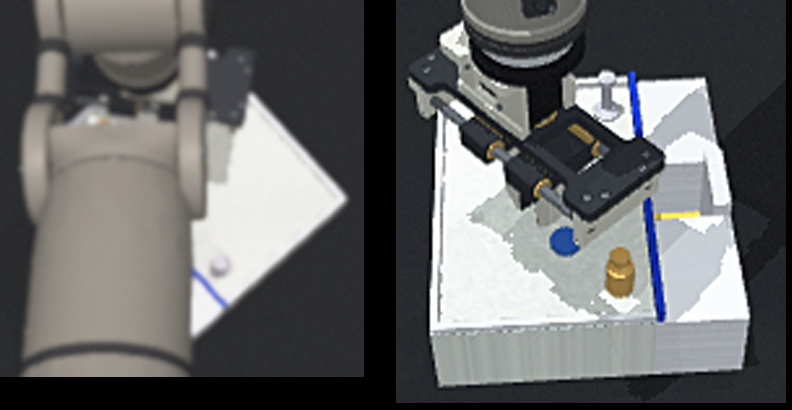

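send_rows --motion '[[[0.001, 0.02, 0, 0], [0.001, 0.04, 0, 0], [0.001, 0.055, 0, 0], [0.001, 0.061, 0, 0], [0.001, 0.061, 0, 0]]]'

```text
time: 12.7
tool_pos: [0.6475, 0.1034, 0.0977]
tool_rot: [-1.573, 0.013, -0.133]
contact_force: [-0.4, 0.3, 0.9]
opening: 0.0161
```

```bash
python3 look.py b2 "[(-29.4,-62.4,98,40),(7.4,-12.8,98,40)]"
```

```text
top black 85 [-24.  -89.3]
t 12.8 TCP tray [-36.6 -67.3  99.1] head 39.8 F [-0.44  0.12 -0.24] open 0.0158
(-29.4, -62.4, 98, 40) [-0.0087, 0.0012, 0.0008] -0.2
(7.4, -12.8, 98, 40) [-0.0687, 0.0018, -0.0137] -0.2
```

View pics/b2.png

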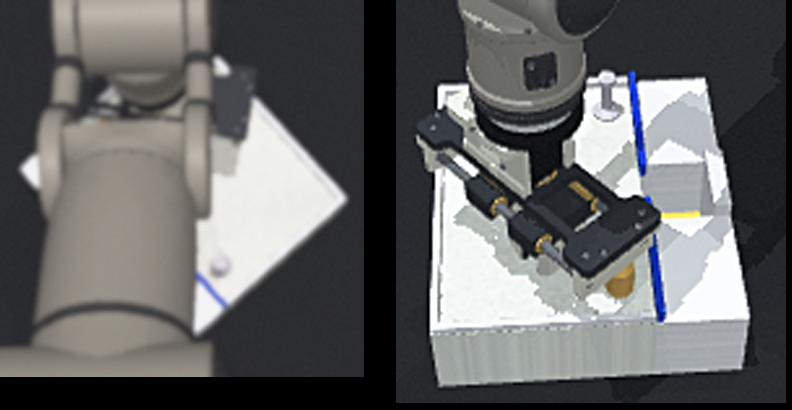

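send_rows --motion '[[[-0.005, 0.001, 0.0007, 0], [-0.009, 0.0012, 0.0008, 0], [-0.016, 0.0014, -0.001, 0], [-0.023, 0.0015, -0.0027, 0], [-0.03, 0.0016, -0.0043, 0], [-0.037, 0.0017, -0.006, 0], [-0.044, 0.0018, -0.0077, 0], [-0.051, 0.0018, -0.0094, 0]]]'

```text
time: 13.6
tool_pos: [0.5959, 0.1011, 0.0979]
tool_rot: [-1.572, 0.011, -0.133]
contact_force: [0.1, 0.1, -0.6]
opening: 0.016
```

```bash
python3 -c "
from h import *
plan(np.load('tray.npy'),[(7.4,-12.8,98,40)])"
```

```text
t 13.6 TCP tray [ -3.  -26.9  97.9] head 39.8 F [ 0.12  0.09 -0.6 ] open 0.016
(7.4, -12.8, 98, 40) [-0.017, 0.0001, -0.0042] -0.2
```

send_rows --motion '[[[-0.006, 0, -0.0015, 0], [-0.012, 0, -0.003, 0], [-0.017, 0, -0.0042, 0], [-0.017, 0, -0.0042, 0]]]'

```text
time: 14.0
tool_pos: [0.5779, 0.0992, 0.0981]
tool_rot: [-1.572, 0.011, -0.133]
contact_force: [0.1, 0.0, -0.7]
opening: 0.016
```

```bash
python3 look.py b3 "[(7.4,-12.8,98,40),(3,-16,98,40),(-1,-9.5,98,20),(-2.5,-.5,98,0)]"
```

```text
top black 88 [-71.1 -29.7]
top black 156 [ 49.8 -54.4]
t 14.1 TCP tray [  7.2 -12.9  98.2] head 39.8 F [-0.73 -0.41 -0.38] open 0.0159
(7.4, -12.8, 98, 40) [-0.0002, 0.0002, 0.0] -0.2
(3, -16, 98, 40) [0.0052, 0.0001, -0.0003] -0.2
(-1, -9.5, 98, 20) [0.0042, 0.0001, -0.0079] 19.8
(-2.5, -0.5, 98, 0) [-0.0004, 0.0002, -0.0157] 39.8
```

View pics/b3.png

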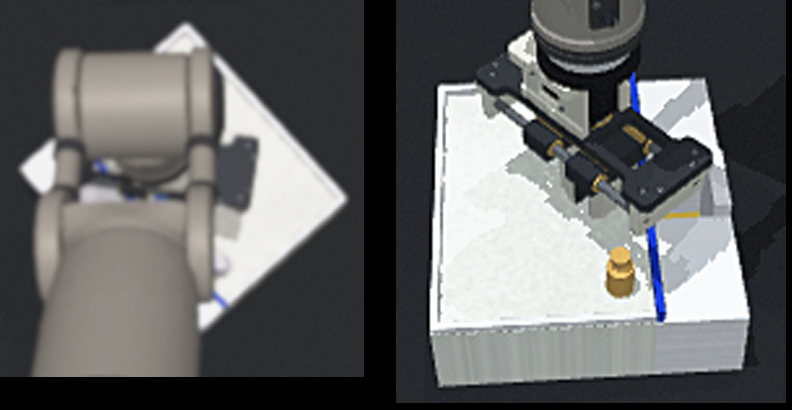

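send_rows --motion '[[[0.006, 0, 0, 0], [0.008, -0.02, -0.001, 0], [0.015, -0.045, -0.01, 8], [0.025, -0.06, -0.025, 16], [0.035, -0.06, -0.04, 24], [0.036, -0.06, -0.0463, 32], [0.036, -0.06, -0.0463, 39.8], [0.036, -0.06, -0.0463, 39.8]]]'

```text
time: 14.9
tool_pos: [0.6094, 0.0481, 0.1578]
tool_rot: [-1.578, 0.007, -0.829]
contact_force: [0.5, -0.5, 0.2]
opening: 0.016
```

```bash
python3 look.py b4 "[(-6,-.5,98,0),(37,-.5,98,0)]"
```

```text
top black 69 [-55.1 -29.7]
top black 28 [-65.7  27.1]
top black 17 [-93.   45.8]
t 15.0 TCP tray [-50.7  -1.  157.8] head 0.2 F [-0.17 -0.56 -0.54] open 0.0158
(-6, -0.5, 98, 0) [-0.0443, 0.0601, 0.0001] 0.2
(37, -0.5, 98, 0) [-0.0873, 0.0604, 0.0002] 0.2
```

View pics/b4.png

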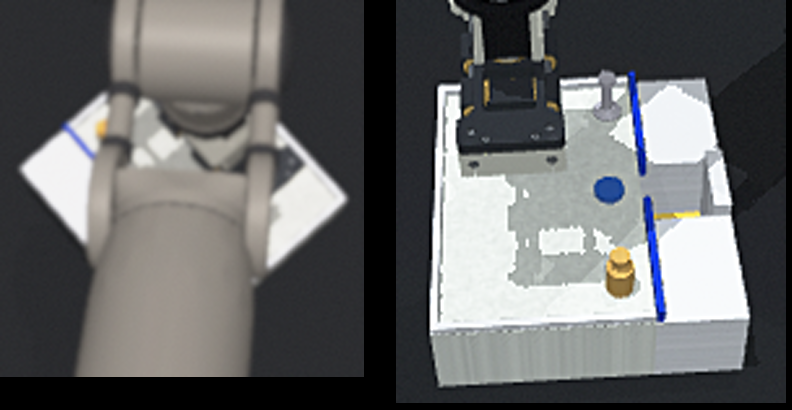

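Blue is at (609,190) px, roughly tray (22, 0), and in line with the gate. Now I'll push it through.

send_rows --motion '[[[-0.025, 0.0, 0, 0], [-0.042, 0.02, 0, 0], [-0.043, 0.045, 0, 0], [-0.043, 0.059, 0, 0], [-0.045, 0.06, 0, 0], [-0.05, 0.06, 0, 0], [-0.056, 0.06, 0, 0], [-0.062, 0.06, 0, 0]]]'

```text
time: 15.8
tool_pos: [0.5666, 0.0945, 0.0992]
tool_rot: [-1.577, 0.006, -0.823]
contact_force: [0.2, -0.1, 0.8]
opening: 0.0158
```

```bash
python3 -c "
from h import *
plan(np.load('tray.npy'),[(37,-0.5,98,0)])"
```

```text
t 15.8 TCP tray [12.  -0.8 99.2] head 0.2 F [ 0.15 -0.07  0.85] open 0.0158
(37, -0.5, 98, 0) [-0.025, 0.0013, -0.0002] 0.2
```

send_rows --motion '[[[-0.006, 0.001, 0, 0], [-0.012, 0.001, 0, 0], [-0.018, 0.001, 0, 0], [-0.022, 0.001, 0, 0], [-0.0245, 0.001, 0, 0], [-0.025, 0.001, 0, 0], [-0.025, 0.001, 0, 0], [-0.025, 0.001, 0, 0]]]'

```text
time: 16.6
tool_pos: [0.5497, 0.1127, 0.0982]
tool_rot: [-1.577, 0.006, -0.824]
contact_force: [-0.0, 0.4, -0.8]
opening: 0.0157
```

send_rows --motion '[[[0.01, -0.005, 0, 0], [0.015, -0.03, 0, 0], [0.03, -0.06, -0.01, 0], [0.06, -0.08, -0.035, 0], [0.09, -0.1, -0.065, 0], [0.11, -0.1, -0.1, 0], [0.12, -0.1, -0.13, 0], [0.12, -0.1, -0.13, 0]]]'

```text
time: 17.4
tool_pos: [0.5358, -0.0676, 0.1989]
tool_rot: [-1.578, 0.005, -0.828]
contact_force: [-0.0, 0.7, 0.3]
opening: 0.0162
```

```bash
python3 look.py b5
```

```text
top blue 43 [71.5  9.1]
top black 33 [-29.3  87.5]
t 17.5 TCP tray [-85.2 128.7 198.8] head 0.1 F [-0.36  0.47  0.28] open 0.016
```

View pics/b5.png

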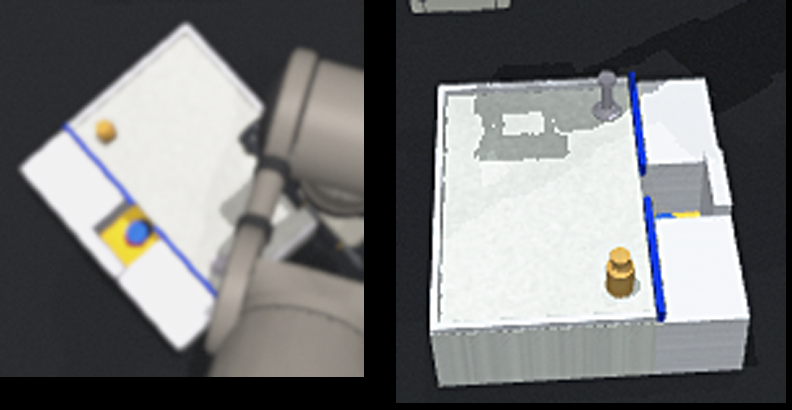

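The deck is clear. Blue lies in the slot at (137,233) px on top of the others, and the cone (607,97) and weight (620,272) look unmoved. I'll let it settle, check the bystanders against the first picture, then hand in.

send_rows --motion '[[[0, 0, 0, 0], [0, 0, 0, 0], [0, 0, 0, 0], [0, 0, 0, 0], [0, 0, 0, 0]]]'

```text
time: 18.0
tool_pos: [0.5371, -0.0643, 0.1987]
tool_rot: [-1.576, 0.006, -0.825]
contact_force: [0.3, 1.0, 0.3]
opening: 0.0161
```

Run:
```python
import pickle,cv2,numpy as np
from cell import read_camera
a=pickle.load(open("pics/scene0.pkl","rb"))["frame"].astype(int);c=read_camera("scene")["frame"]
d=np.abs(c.astype(int)-a).max(2)
m=np.uint8(np.clip(d*2,0,255))
t=read_camera("top")["frame"][115:260,180:320,::-1]
cv2.imwrite("pics/diff.png",m);cv2.imwrite("pics/fin.png",cv2.resize(t,None,fx=4,fy=4,interpolation=cv2.INTER_CUBIC))
```

```text
(no output)
```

View pics/diff.png

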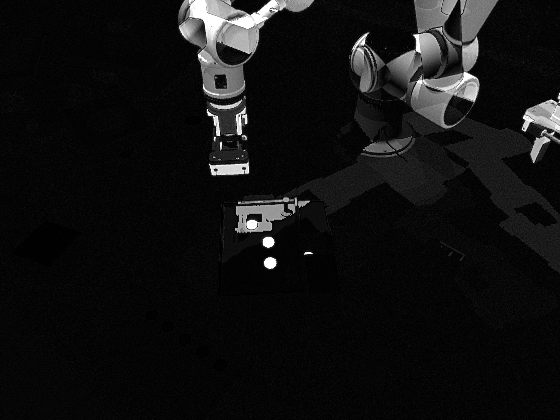

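View pics/fin.png

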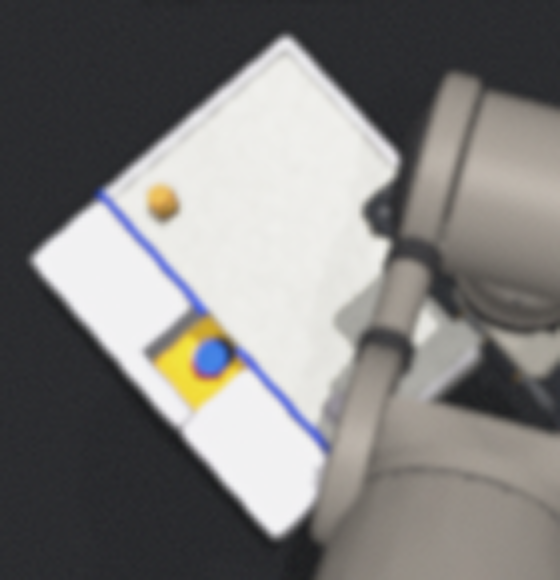

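The difference picture shows only the three missing discs, the disc now in the slot (308,253), the arm and its shadows. The weight and bench items show no change, and the cone shows only shadow. The top view shows blue on black and red in the slot at (212,357).

```bash
python3 -c "
from cell import hand_in
print(hand_in())"
```

```text
the job is handed in; nothing more can be done
None
```

All three discs are off the deck and in the slot, and I handed the job in at about 18 s. I slid them through the gate one at a time (red, black, blue), using the slightly opened fingertips as a cradle. Before pushing each next disc, I checked in the pictures that the one before lay in the slot.

- **Discs:** the final top view shows blue stacked on black and red in the slot. The deck is empty in the scene view; in the top view the arm hides part of it.
- **Bystanders:** compared with the first scene picture, the weight and the bench items are unchanged. The cone area differs only by the arm's shadow.
- **Forces:** the readings taken between moves never exceeded about 2 N.
- **Arm:** the gripper was clear of everything, about 0.2 m above the bench.

No check failed. The two cameras differed by about 2 mm on disc positions, which is within their stated calibration.

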